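# Index the tube carousel by one notch

## Robot

A 7-joint arm with a two-finger parallel gripper is mounted at the origin on a cart in front of the work surface, level with it; the furniture and walls round the work are solid. World frame = base frame: x ahead of the robot, y to its left, z up, the work surface at z = 0. Lengths are in m, angles in rad, forces in N, time in s.
With the tool pointing down it reaches from about 0.425 to 0.925 m from the base axis. Payload 6.8 kg.
Tool frame: the origin (TCP) lies on the mounting face of the last link; the fingertips stand 173 mm ahead of it and the grasp point (between the pads) lies 155 mm ahead of it; y points along the fingers, x is the direction in which the jaws open and shut, and the axes are right-handed (so a half turn about y gives the same grasp; the last joint's range is limited). The gripper opens to 85 mm and grips with 20 to 120 N. Pads are 22 mm wide; open, the fingers measure 114 mm over their backs; the gripper's body (76 mm by 85 mm) begins 54 mm behind the grasp point. The pads swing forward as they close: fully open they stand 13 mm farther back than shut.
Start: joints at [1.194, 0.477, 0.022, 1.555, -0.011, 1.109, -0.083], TCP at [0.179, -0.651, 0.405] pointing down, gripper open.
Joint ranges: [-2.96, 2.96], [-0.34, 2.1], [-1.41, 1.46], [0.24, 2.44], [-1.37, 4.51], [0.17, 1.92], [-2.96, 2.96]. Speed limits (rad/s): [2.39, 2.39, 3.14, 3.14, 3.14, 3.14, 3.14].

## Interface

Orientations are given as a rotation vector (axis times angle).
In Python, from bench import r gives the robot as it stands.
- The arm moves only by the tool step_arm, never from a script. Its arguments are lists of equal length, an entry for each row: "xyz": the shift along the tool's x, y, z scaled (see below), a list of three; "rotation": the turn, a rotation vector about the tool's x, y, z scaled (see below), a list of three. A call has 1 to 20 rows; each row is the pose to reach, as a shift and turn from the pose measured when the call began, along the tool's axes at that moment; what a row does not reach only later rows make up. The controller multiplies each number of a shift by 30 cm and each number of a turn by 90 degrees. A row lasts 1/8 s, in which the tool goes at most 62.5 mm and 10.7 degrees, less where a joint would pass 70% of its speed; a pose out of reach is approached as far as the arm can. A call with a number of a shift or a turn outside -1 to 1 is refused whole. A call with a gripper value outside its range is refused whole. "grip" is the closure, from 0 (fully open) to 1 (shut), set as the call begins (left out, the last holds). The fingers move at their own pace and stop on an object; "force" is the grip in N (left out, the last holds). Time passes only in rows, so rows that repeat a pose let the fingers close. It gives the time, the measured TCP pose, the force and the opening at its end, in the units of the state.
- r.get_obs(): the state, without advancing time (a new reading comes with each control period).
- r.grab_frame(name): name is "scene" or "top" or "wrist"; returns a dict with "pixels" (420x560x3 uint8, red, green, blue), "fx", "fy", "cx", "cy" (pixels), "position" and "attitude" of the camera in the world; the wrist camera has in their place "mount" (4x4, takes a point from camera to tool coordinates, whose origin is the TCP and whose axes are the tool frame's). Camera axes: x right, y down, z forward; pixel columns grow to the right and rows downward; lengths in m; the calibration is good to about 2 mm. A picture is of the moment at which its call begins: read the wrist's pose just before it. There is no depth.
- r.hand_in(): hands the job in, once; it reports no verdict.
The state is a dict: "clock": time; "joints": joint angles; "qvel": joint speeds; "tau": joint torques, N m; "tcp_pos": TCP position; "orientation": TCP orientation; "contact_force": force on the tool from outside, world axes, zero at the start; "moment": the same for the moment, N m; "grip_width": finger opening in m.
Only numpy, scipy, OpenCV 4.12 (cv2) and the standard library are available. Lean on these libraries where they do the work, as an engineer would, in place of code of your own. Each camera call takes 0.05 s, during which the arm holds its last target.

## Task

Bring the next tube to the reader: press the dished plunger on the arm of the tube carousel down with the fingertips and, keeping it pressed, push the arm round anticlockwise (seen from above) to the next of the twelve notches, without going on past it or turning it backwards. There let the plunger spring fully out again so that the table is locked. Nothing is to be lifted: do not touch the tubes, and leave the things standing round the carousel where they are.

Things in the scene. Friction and masses are not known exactly. Their poses are not given: they have to be found in the camera images.
- carousel: Fixed stand of the carousel: grey round foot 256 mm across, 8 thick; pedestal 168 across; steel locking flange 234 across, 38 to 44 mm high, with 12 notches, one every 30 degrees. Origin on the turning axis at worktop height, z up; +x points to the reader post, 170 mm high, on the foot's far rim. Place and yaw vary; fastened down.
- table (a joint): Table angle, rad: 0 at the start, growing anticlockwise seen from above; next notch at +0.5236. At 0 the arm with the plunger points along the stand's -x, roughly to the robot. White disc 164 mm across, top 54 mm high, 12 square tube cells up to 88 mm high, 63 mm from the axis. Unlocked it turns easily (0.1 N m) and stays where left; locked it has 1 degree of play either way.
- plunger (a joint): How far the indexing plunger is pressed down, m: 0 = out (locked in a notch), 0.014 = stop. Springs back: 3 N to start it, 6.5 N at the stop. From 0.010 on the table can turn; between notches it cannot come out past about 0.010. It snaps out by itself if let go within about 4 mm (0.03 rad) of a notch, or when the arm is then pushed on to the notch.
- plunger_head (a point): Centre of the upper face of the plunger's head, 135 mm from the table's axis, 108 mm above the worktop when out, 94 mm when fully in; moves with plunger and table. The head is a black round dish 48 mm across, 40 mm inside its rim, which stands 5 mm above this point. Closed fingertips fit in the dish; pushing its rim sideways from inside carries the arm round.
- sample_0: Loose sample tube with red cap, 17 mm across the cap, 13 mm the tube, about 91 mm long, standing in the cell at the reader with its top 145 mm above the worktop; origin at the centre of its foot, z up along it.
- sample_1: Loose sample tube with red cap, 17 mm across the cap, 13 mm the tube, about 91 mm long, standing in the cell that comes to the reader next with its top 145 mm above the worktop; origin at the centre of its foot, z up along it.
- sample_2: Loose sample tube with red cap, 17 mm across the cap, 13 mm the tube, about 91 mm long, standing in the cell after that with its top 145 mm above the worktop; origin at the centre of its foot, z up along it.
- sample_3: Loose sample tube with red cap, 17 mm across the cap, 13 mm the tube, about 91 mm long, standing in the cell that has just passed the reader with its top 145 mm above the worktop; origin at the centre of its foot, z up along it.
- sample_4: Loose sample tube with red cap, 17 mm across the cap, 13 mm the tube, about 91 mm long, standing four cells past the reader with its top 145 mm above the worktop; origin at the centre of its foot, z up along it.
- bottle_white: White plastic bottle 61 mm across, 150 mm high; bystander, to be left where it is; origin at the centre of its underside, z up.
- tape_roll: Cream tape roll standing on end, 33 mm across, 60 mm high; bystander, to be left where it is; origin at the centre of its underside, z up.
- needle_pack: Flat needle packet 30 x 86 x 9 mm with red ends; bystander, to be left where it is; origin at the centre of its underside, z up.
- tape_short: Short cream tape roll standing on end, 33 mm across, 34 mm high; bystander, to be left where it is; origin at the centre of its underside, z up.
Not all that is in view belongs to the job. What is shaped like the sample_0 but blue or turquoise is not meant.

How it is judged:
On the way, in this order (a step that is already met when the one before it is completed fails the run):
1. the plunger is pressed in, out of the first notch (value of joint plunger above 0.0085 m and value of joint table below 0.3 rad), for 0.05 s.
2. the table stands at the next notch with the plunger out (value of joint table between 0.488599 and 0.558599 rad and value of joint plunger below 0.003 m), for 0.2 s.
At the end, for the whole second after the job is handed in: The table is at rest one notch (30 degrees, within 2 degrees) anticlockwise from its start, the plunger is out to within 3 mm, the five tubes still stand in their cells, and the bystanders are within 15 mm of where they stood (all of step 2 and velocity of joint table between -0.05 and 0.05 rad/s and z of each of sample_0, sample_1, sample_2, sample_3, sample_4 in the frame of carousel below 0.062 m and angle between each of sample_0, sample_1, sample_2, sample_3, sample_4's own z axis and vertical below 0.2 rad and distance of each of bottle_white, tape_roll, needle_pack, tape_short from where it was at the start of the episode below 0.015 m); the robot touches nothing.
It fails at once if the table is turned backwards, clockwise (value of joint table below -0.15 rad).
It fails at once if the table is turned well past the next notch (value of joint table above 0.75 rad).
It fails at once if a sample tube is lifted or tipped out of its cell (z of any of sample_0, sample_1, sample_2, sample_3, sample_4 in the frame of carousel above 0.07 m or angle between any of sample_0, sample_1, sample_2, sample_3, sample_4's own z axis and vertical above 0.3 rad).
It fails at once if the robot touches a sample tube (contact force between any of the fingers, the arm and sample_0 above 0.5 N or contact force between any of the fingers, the arm and sample_1 above 0.5 N or contact force between any of the fingers, the arm and sample_2 above 0.5 N or contact force between any of the fingers, the arm and sample_3 above 0.5 N or contact force between any of the fingers, the arm and sample_4 above 0.5 N).
It fails at once if a bystander is pushed, lifted or carried away (distance of any of bottle_white, tape_roll, needle_pack, tape_short from where it was at the start of the episode above 0.015 m).
It also fails if it takes over 38 s, if anything falls off the work surface, if the arm or the gripper's body presses on something with over 40 N, if the wrist force passes 120 N, or if a joint passes its speed limit or range.

## Working session

There is one attempt and no reset: what is moved stays moved. The work goes in short steps, Python scripts to look and compute and a tool call to move; the robot and the scene stay as the last step left them, time stands still between calls to the robot, and variables do not carry over. Pictures are saved under pics/ and viewed, and the job is handed in when it is done.

Besides the shell and the picture viewer there is one more tool, called after "Call:" by a JSON object that holds its "fn" and its "kwargs". step_arm: Moves the arm, as the interface text tells. Its arguments: {"type":"object","properties":{"xyz":{"type":"array"},"rotation":{"type":"array"},"grip":{"type":"number"},"force":{"type":"number"}},"required":["xyz","rotation"]}

```bash
mkdir -p pics; ls; python3 - <<'E'
from bench import r
import cv2,numpy as np
print(r.get_obs())
for n in ("scene","top","wrist"):
    f=r.grab_frame(n); cv2.imwrite(f"pics/{n}0.png",f["pixels"][:,:,::-1])
    np.save(f"{n}0.npy",f,allow_pickle=True)
    print(n,{k:v for k,v in f.items() if k!="pixels"})
E
```

```text
pics
{'clock': 0.0, 'joints': array([ 1.19390468,  0.47780833,  0.02237831,  1.55647867, -0.0114892 ,
        1.10932176, -0.08310565]), 'qvel': array([-0.00058442,  0.00100524, -0.00090568,  0.00193469,  0.0022956 ,
       -0.00014679, -0.00095106]), 'tau': array([-1.25334598e-03, -5.96444643e+01,  1.60711057e+00, -2.81201291e+01,
        1.24464871e-02,  9.40223923e-03, -1.81789483e-05]), 'tcp_pos': array([ 0.17916665, -0.65048905,  0.40370917]), 'orientation': array([-1.32340133,  1.01013169, -1.00747218]), 'contact_force': array([-0.07889082,  0.11417461,  0.73928594]), 'moment': array([ 0.01633797,  0.0127532 , -0.01134831]), 'grip_width': 0.08544361987782118}
scene {'fx': 526.0386155431577, 'fy': 526.0386155431577, 'cx': 285.43303872525985, 'cy': 214.03060156486347, 'position': array([0.01306341, 0.88296379, 0.77339825]), 'attitude': array([-0.67705547,  2.49658759, -1.33537911])}
top {'fx': 414.86993982469124, 'fy': 414.86993982469124, 'cx': 285.37446662985724, 'cy': 206.9638436060448, 'position': array([ 0.39695179, -0.00193214,  1.19034635]), 'attitude': array([-2.14948785,  2.18699687, -0.15715724])}
wrist {'fx': 360.8658918971407, 'fy': 360.8658918971407, 'cx': 279.17257604223124, 'cy': 210.70156364909863, 'mount': array([[ 9.99999551e-01,  2.11523250e-04, -9.23510270e-04,
         2.71068959e-04],
       [ 9.46490018e-04, -2.66325546e-01,  9.63882673e-01,
         3.05202299e-02],
       [-4.20707817e-05, -9.63883115e-01, -2.66325627e-01,
         6.81166173e-02],
       [ 0.00000000e+00,  0.00000000e+00,  0.00000000e+00,
         1.00000000e+00]])}
```

View pics/top0.png

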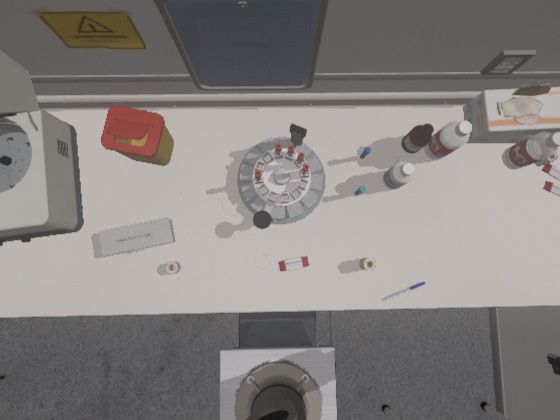

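View pics/scene0.png

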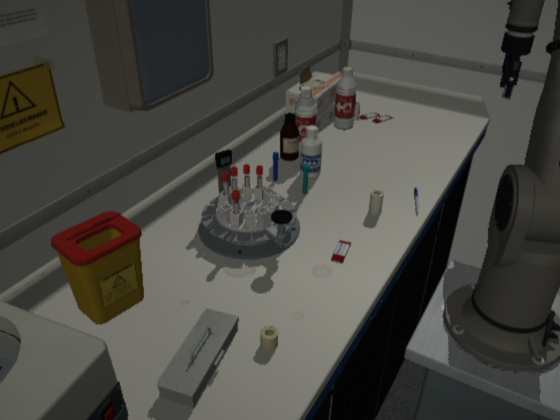

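View pics/wrist0.png

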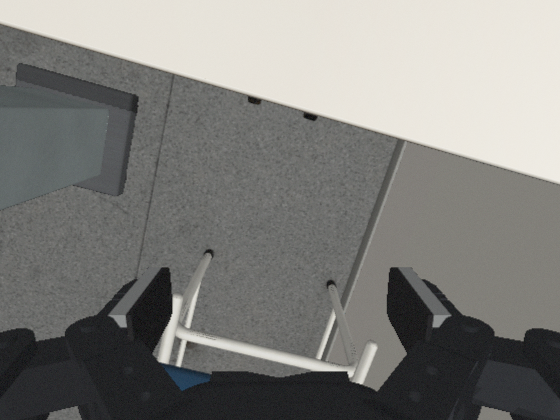

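```bash
python3 - <<'E'
from scipy.spatial.transform import Rotation as R
print(R.from_rotvec([-1.32340133,  1.01013169, -1.00747218]).as_matrix().round(3))
E
```

```text
[[ 0.266 -0.001  0.964]
 [-0.964  0.002  0.266]
 [-0.002 -1.    -0.   ]]
```

```bash
cat > h.py <<'E'
import numpy as np,cv2
from scipy.spatial.transform import Rotation as R
def load(n): return np.load(n,allow_pickle=True).item()
def campose(f,obs=None):
    if "mount" in f:
        T=np.eye(4);T[:3,:3]=R.from_rotvec(obs["orientation"]).as_matrix();T[:3,3]=obs["tcp_pos"]
        M=T@f["mount"];return M[:3,3],M[:3,:3]
    return np.array(f["position"]),R.from_rotvec(f["attitude"]).as_matrix()
def ray(f,uv,obs=None):
    p,A=campose(f,obs);d=A@np.array([(uv[0]-f["cx"])/f["fx"],(uv[1]-f["cy"])/f["fy"],1]);return p,d/np.linalg.norm(d)
def onplane(f,uv,z,obs=None):
    p,d=ray(f,uv,obs);return p+d*(z-p[2])/d[2]
def proj(f,P,obs=None):
    p,A=campose(f,obs);c=A.T@(np.array(P)-p);return np.array([f["fx"]*c[0]/c[2]+f["cx"],f["fy"]*c[1]/c[2]+f["cy"]])
def tri(rs):
    M=np.zeros((3,3));b=np.zeros(3)
    for p,d in rs:
        Q=np.eye(3)-np.outer(d,d);M+=Q;b+=Q@p
    return np.linalg.solve(M,b)
E
python3 - <<'E'
from h import *
for n,(x0,y0,x1,y1) in (("top",(225,110,345,275)),("scene",(180,140,360,270))):
    f=load(n+"0.npy");im=f["pixels"][:,:,::-1]
    c=cv2.resize(im[y0:y1,x0:x1],None,fx=4,fy=4,interpolation=cv2.INTER_CUBIC)
    if n=="top": c=cv2.resize(c,(436,600))
    cv2.imwrite(f"pics/{n}0z.png",c)
    g=im.max(2).astype(int)
    m=np.zeros(g.shape,np.uint8);m[y0:y1,x0:x1]=(g[y0:y1,x0:x1]<50)
    k,l,s,ce=cv2.connectedComponentsWithStats(m)
    for i in range(1,k):
        if s[i,4]>15:
            ct=max(cv2.findContours((l==i).astype(np.uint8),0,1)[0],key=len)
            print(n,"blk",s[i],ce[i],cv2.fitEllipse(ct) if len(ct)>5 else "")
    hsv=cv2.cvtColor(im,cv2.COLOR_BGR2HSV)
    m2=(((hsv[...,0]<8)|(hsv[...,0]>172))&(hsv[...,1]>130)&(hsv[...,2]>90)).astype(np.uint8)
    k,l,s,ce=cv2.connectedComponentsWithStats(m2)
    for i in range(1,k):
        if s[i,4]>8 and x0<ce[i][0]<x1 and y0<ce[i][1]<y1: print(n,"red",s[i],ce[i],onplane(f,ce[i],.145).round(4))
E
```

```text
scene blk [280 140  19  21 180] [287.58888889 153.58333333] ((288.6233825683594, 148.82373046875), (18.001413345336914, 24.126174926757812), 174.6267547607422)
scene blk [215 150  17  42 428] [223.34813084 165.57476636] ((223.45687866210938, 165.4700164794922), (15.429413795471191, 44.74137496948242), 179.62692260742188)
scene blk [271 209  21  17 266] [281.09774436 216.68421053] ((281.0940246582031, 216.7008514404297), (14.820155143737793, 20.934871673583984), 89.25090789794922)
scene blk [ 199  224   87   34 1056] [238.52083333 245.77272727] ((238.98272705078125, 242.73428344726562), (25.14653778076172, 81.86986541748047), 100.61993408203125)
scene blk [283 227   7  16  67] [286.02985075 236.        ] ((285.76983642578125, 235.41664123535156), (6.549802303314209, 14.611940383911133), 175.96343994140625)
scene red [257 166   6   4  10] [259.  167.4] [ 0.6287 -0.0756  0.145 ]
```

```bash
ls pics
```

```text
scene0.png
scene0z.png
top0.png
top0z.png
wrist0.png
```

View pics/top0z.png

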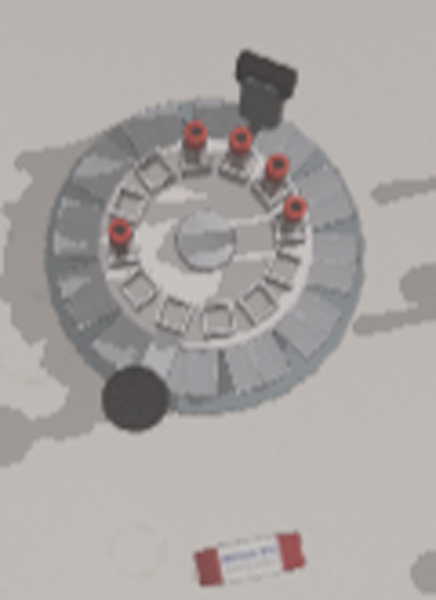

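View pics/scene0z.png

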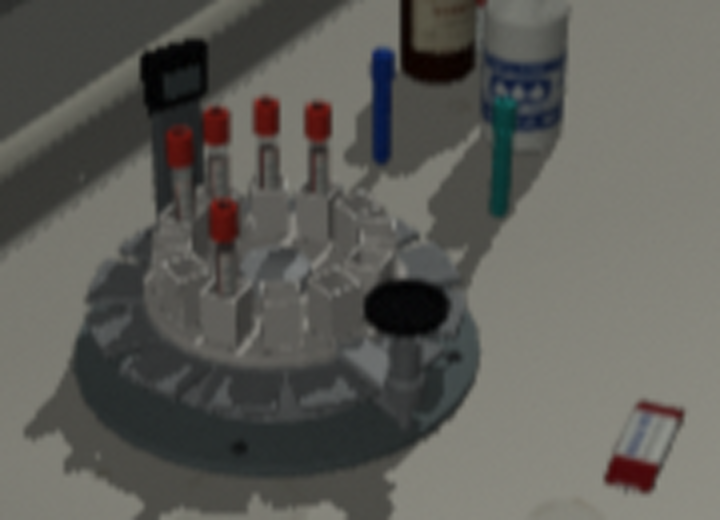

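```bash
python3 - <<'E'
from h import *
for n,(x0,y0,x1,y1) in (("top",(225,110,345,275)),("scene",(180,140,360,270))):
    f=load(n+"0.npy");im=f["pixels"][:,:,::-1]
    if n=="top":
      for t in (60,75,90):
        m=np.zeros(im.shape[:2],np.uint8);m[205:235,245:280]=im[205:235,245:280].max(2)<t
        k,l,s,ce=cv2.connectedComponentsWithStats(m)
        i=1+s[1:,4].argmax();ct=max(cv2.findContours((l==i).astype(np.uint8),0,1)[0],key=len)
        print(t,s[i],ce[i],cv2.fitEllipse(ct))
    hsv=cv2.cvtColor(np.ascontiguousarray(im),cv2.COLOR_BGR2HSV)
    m2=(((hsv[...,0]<8)|(hsv[...,0]>172))&(hsv[...,1]>90)&(hsv[...,2]>60)).astype(np.uint8)
    k,l,s,ce=cv2.connectedComponentsWithStats(m2)
    for i in range(1,k):
        if s[i,4]>8 and x0<ce[i][0]<x1 and y0<ce[i][1]<y1: print(n,"red",s[i],ce[i].round(1),onplane(f,ce[i],.14).round(4))
t=load("top0.npy");s=load("scene0.npy")
E
```

```text
Traceback (most recent call last):
ValueError: attempt to get argmax of an empty sequence
```

```bash
python3 - <<'E'
from h import *
out={}
for n,(x0,y0,x1,y1),(a,b,c,d) in (("top",(225,110,345,275),(245,203,280,236)),("scene",(180,140,360,270),(265,205,297,228))):
    f=load(n+"0.npy");im=np.ascontiguousarray(f["pixels"][:,:,::-1])
    print(im[b:d,a:c].max(2).min())
    for t in ((40,50,60) if n=="scene" else (80,95,110)):
        m=np.zeros(im.shape[:2],np.uint8);m[b:d,a:c]=im[b:d,a:c].max(2)<t
        k,l,s,ce=cv2.connectedComponentsWithStats(m)
        if k<2: continue
        i=1+s[1:,4].argmax();ct=max(cv2.findContours((l==i).astype(np.uint8),0,1)[0],key=len)
        e=cv2.fitEllipse(ct);print(n,t,s[i],ce[i],e); out[n,t]=ce[i]
    hsv=cv2.cvtColor(im,cv2.COLOR_BGR2HSV)
    m2=(((hsv[...,0]<8)|(hsv[...,0]>172))&(hsv[...,1]>90)&(hsv[...,2]>60)).astype(np.uint8)
    k,l,s,ce=cv2.connectedComponentsWithStats(m2)
    for i in range(1,k):
        if s[i,4]>8 and x0<ce[i][0]<x1 and y0<ce[i][1]<y1: print(n,"red",s[i],ce[i].round(1),onplane(f,ce[i],.14).round(4))
t=load("top0.npy");s=load("scene0.npy")
for k,v in out.items(): print(k,onplane(t if k[0]=="top" else s,v,.113).round(4))
# hub, foot ellipse check from zoom
for uv,z in (((207,241),.06),((265,90),.17)):
    q=np.array(uv)/3.6333+[225,110];print(q,onplane(t,q,z))
E
```

```text
72
top 80 [254 211  17  17 226] [261.75663717 219.07964602] ((261.73712158203125, 219.10702514648438), (16.043987274169922, 16.301410675048828), 112.9815444946289)
top 95 [253 211  19  17 245] [261.73469388 219.13877551] ((261.75390625, 219.12222290039062), (16.339872360229492, 17.357467651367188), 91.22566986083984)
top 110 [253 210  19  19 266] [261.76315789 219.06390977] ((261.77374267578125, 219.07444763183594), (16.972518920898438, 18.15076446533203), 89.92156219482422)
top red [276 143   6   7  29] [278.4 146.3] [ 0.6852 -0.0112  0.14  ]
top red [288 145   6   7  29] [290.7 148.1] [ 0.6801 -0.0431  0.14  ]
top red [298 153   6   6  26] [300.6 155.7] [ 0.6596 -0.0683  0.14  ]
top red [303 164   6   7  24] [305.5 167.2] [ 0.6291 -0.0802  0.14  ]
top red [255 170   6   7  30] [257.5 173.3] [0.6147 0.0437 0.14  ]
top red [302 257   7   9  45] [304.6 261.2] [ 0.3883 -0.0721  0.14  ]
top red [279 261   6  10  43] [281.8 265.6] [ 0.3783 -0.0146  0.14  ]
3
scene 40 [271 210  21  15 251] [281.0876494 216.5498008] ((281.116943359375, 216.568603515625), (13.862344741821289, 20.84130287170
[... 490 characters left out ...]

scene red [256 166   7  10  62] [259.  170.2] [ 0.6258 -0.0712  0.14  ]
scene red [222 171   6  11  59] [224.4 176.2] [ 0.6813 -0.003   0.14  ]
scene red [232 189   8  12  80] [235.4 194.4] [0.6117 0.0519 0.14  ]
scene red [340 241  11   4  18] [345.1 242.2] [0.3216 0.0881 0.14  ]
scene red [331 254  14   9  80] [337.4 257.8] [0.3135 0.1413 0.14  ]
('top', 80) [0.4988 0.0351 0.113 ]
('top', 95) [0.4986 0.0352 0.113 ]
('top', 110) [0.4988 0.0351 0.113 ]
('scene', 40) [0.4972 0.0412 0.113 ]
('scene', 50) [0.4969 0.0416 0.113 ]
('scene', 60) [0.4951 0.0439 0.113 ]
[281.97299975 176.33088377] [ 0.62177675 -0.02040143  0.06      ]
[297.93644896 134.77086946] [ 0.70641998 -0.06094926  0.17      ]
```

```bash
python3 - <<'E'
from h import *
from scipy.optimize import least_squares
t=load("top0.npy");s=load("scene0.npy")
# samples: 0 at reader, 1 next (clockwise of reader => angle -30), 2: -60, 3:+30, 4:+120
tp=[((278.4,146.3),30),((290.7,148.1),0),((300.6,155.7),-30),((305.5,167.2),-60),((257.5,173.3),120)]
sp=[(246.1,168.8),-30],[(233.5,171.3),0],[(259,170.2),-60],[(224.4,176.2),30],[(235.4,194.4),120]
for nm,f,pts,z in (("top",t,tp,.144),("scene",s,sp,.138)):
    P=np.array([onplane(f,p,z)[:2] for p,_ in pts]);A=np.radians([a for _,a in pts])
    def res(v): return np.r_[P[:,0]-v[0]-.063*np.cos(A+v[2]),P[:,1]-v[1]-.063*np.sin(A+v[2])]
    q=least_squares(res,[.62,-.02,-.4]);v=q.x;print(nm,v,np.abs(q.fun).max(), "head",v[:2]-.135*np.array([np.cos(v[2]),np.sin(v[2])]))
h1=onplane(t,(261.76,219.1),.112);h2=onplane(s,(281.1,216.6),.110)
print(h1,h2,tri([ray(t,(261.76,219.1)),ray(s,(281.1,216.6))]))
for a in ((.3883,-.0721),):pass
for uv in ((304.6,261.2),(281.8,265.6)): print(onplane(t,uv,.009))
E
```

```text
top [ 0.62116923 -0.01803823 -0.40900042] 0.0009736505333981516 head [0.49730419 0.03565024]
scene [ 0.62083663 -0.01266399 -0.40713531] 0.0009540717743246677 head [0.49687168 0.04079336]
[0.4988308  0.03513467 0.112     ] [0.49923824 0.0374855  0.11      ] [0.49969039 0.0355134  0.10859716]
[ 0.38707292 -0.08090617  0.009     ]
[ 0.37597875 -0.01624576  0.009     ]
```

Call:
{"fn": "step_arm", "kwargs": {"xyz": [[-0.1, 0, 0.17], [-0.2, 0, 0.34], [-0.3, 0, 0.5], [-0.4, 0, 0.67], [-0.5, 0, 0.84], [-0.59, 0, 0.99], [-0.59, 0, 0.99]], "rotation": [[0, 0.03, 0], [0, 0.06, 0], [0, 0.09, 0], [0, 0.12, 0], [0, 0.15, 0], [0, 0.171, 0], [0, 0.171, 0]], "grip": 1, "force": 40}}

```text
clock: 1.02
tcp_pos: [0.4223, -0.3967, 0.404]
orientation: [-1.21, 1.204, -1.201]
contact_force: [0.1, -0.7, 1.4]
grip_width: 0.0
```

Call:
{"fn": "step_arm", "kwargs": {"xyz": [[-0.18, 0, 0.03], [-0.36, 0, 0.06], [-0.54, 0, 0.1], [-0.72, 0, 0.13], [-0.92, 0, 0.16], [-0.92, 0, 0.16]], "rotation": [[0, 0, 0], [0, 0, 0], [0, 0, 0], [0, 0, 0], [0, 0, 0], [0, 0, 0]]}}

```text
clock: 1.78
tcp_pos: [0.4683, -0.1164, 0.4051]
orientation: [-1.213, 1.198, -1.194]
contact_force: [-0.3, -0.6, 0.2]
grip_width: -0.0004
```

Call:
{"fn": "step_arm", "kwargs": {"xyz": [[-0.18, 0.04, 0.03], [-0.36, 0.08, 0.06], [-0.5, 0.12, 0.09], [-0.52, 0.14, 0.09], [-0.52, 0.14, 0.09], [-0.52, 0.14, 0.09]], "rotation": [[0, 0, 0], [0, 0, 0], [0, 0, 0], [0, 0, 0], [0, 0, 0], [0, 0, 0]]}}

```text
clock: 2.52
tcp_pos: [0.4929, 0.0381, 0.364]
orientation: [-1.212, 1.2, -1.197]
contact_force: [1.0, -0.1, -0.1]
grip_width: -0.0003
```

```bash
python3 - <<'E'
from h import *
from bench import r
o=r.get_obs();print(o["clock"],o["tcp_pos"],o["contact_force"],R.from_rotvec(o["orientation"]).as_matrix().round(3))
f=r.grab_frame("wrist");f["obs"]=o;np.save("w1.npy",f,allow_pickle=True);cv2.imwrite("pics/w1.png",f["pixels"][:,:,::-1])
print(proj(f,(.498,.036,.113),o), proj(f,o["tcp_pos"]-[0,0,.173],o))
E
```

```text
2.525 [0.4928835  0.03808485 0.36403972] [ 0.95909922 -0.14204316 -0.1431883 ] [[ 0.013  0.001  1.   ]
 [-1.     0.004  0.013]
 [-0.004 -1.     0.001]]
[284.19166467 214.40220831] [280.76428145 275.54702511]
```

View pics/w1.png

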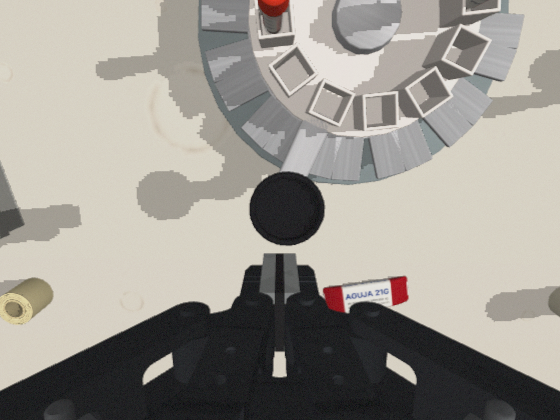

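```bash
cat > dish.py <<'E'
from h import *
def dish(f,o,box,z,th=60):
    a,b,c,d=box;im=f["pixels"]
    m=np.zeros(im.shape[:2],np.uint8);m[b:d,a:c]=im[b:d,a:c].max(2)<th
    k,l,s,ce=cv2.connectedComponentsWithStats(m);i=1+s[1:,4].argmax()
    ct=max(cv2.findContours((l==i).astype(np.uint8),0,1)[0],key=len)
    e=cv2.fitEllipse(ct);P=onplane(f,e[0],z,o)
    Q=np.array([onplane(f,p[0],z,o)[:2] for p in ct]);(cx,cy),rad=cv2.minEnclosingCircle(Q.astype(np.float32)*1000)
    return s[i],e,P,(cx,cy,rad)
E
python3 - <<'E'
from dish import *
f=load("w1.npy");o=f["obs"]
for th in (45,60,80):print(dish(f,o,(235,160,340,250),.113,th))
im=f["pixels"][170:420,180:400,::-1];cv2.imwrite("pics/w1z.png",cv2.resize(np.clip(im.astype(float)*2.5,0,255).astype(np.uint8),None,fx=2.4,fy=2.4))
E
```

```text
(array([ 250,  172,   74,   73, 4193], dtype=int32), ((286.32427978515625, 208.33200073242188), (71.52511596679688, 72.96859741210938), 84.99514770507812), array([0.50201447, 0.03471805, 0.113     ]), (501.34002685546875, 34.5308952331543, 23.85219955444336))
(array([ 250,  172,   74,   73, 4249], dtype=int32), ((286.447509765625, 208.2315216064453), (72.0106430053711, 73.30033111572266), 90.8824691772461), array([0.50208141, 0.0346413 , 0.113     ]), (501.4297180175781, 34.51201248168945, 23.935569763183594))
(array([ 250,  172,   74,   73, 4279], dtype=int32), ((286.4909973144531, 208.1800537109375), (72.4443359375, 73.39137268066406), 94.4512939453125), array([0.50211552, 0.03461441, 0.113     ]), (501.56988525390625, 34.258907318115234, 24.152305603027344))
```

View pics/w1z.png

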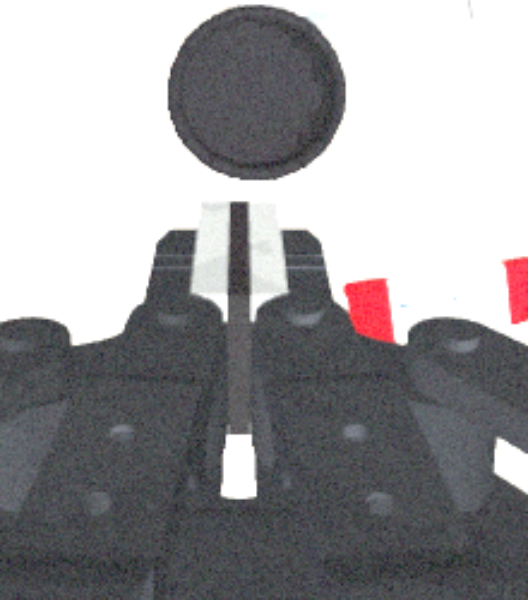

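Call:
{"fn": "step_arm", "kwargs": {"xyz": [[0.006, 0.09, 0.012], [0.013, 0.187, 0.025], [0.013, 0.187, 0.025], [0.013, 0.187, 0.025]], "rotation": [[0, 0, 0], [0, 0, 0], [0, 0, 0], [0, 0, 0]]}}

```text
clock: 3.08
tcp_pos: [0.5009, 0.0343, 0.3091]
orientation: [-1.21, 1.2, -1.199]
contact_force: [0.1, -0.2, -0.2]
grip_width: -0.0003
```

```bash
python3 - <<'E'
from dish import *
from bench import r
o=r.get_obs();A=R.from_rotvec(o["orientation"]).as_matrix();print(o["clock"],o["tcp_pos"],"tip",o["tcp_pos"]+A@[0,.173,0],o["contact_force"],A.round(3))
for n in ("wrist","scene"):
    f=r.grab_frame(n);f["obs"]=o;np.save(n+"2.npy",f,allow_pickle=True)
    b=(180,170,400,420) if n=="wrist" else (210,120,340,260)
    im=f["pixels"][b[1]:b[3],b[0]:b[2],::-1];cv2.imwrite("pics/%s2z.png"%n,cv2.resize(np.clip(im.astype(float)*2,0,255).astype(np.uint8),None,fx=2.4 if n=="wrist" else 4,fy=2.4 if n=="wrist" else 4))
    if n=="wrist":
        for s in (11,-11): print(proj(f,o["tcp_pos"]+A@[0,.173,s*1e-3],o))
E
```

```text
3.075 [0.50085409 0.03428592 0.30905906] tip [0.50132989 0.03495306 0.136061  ] [ 0.0788292  -0.18637445 -0.16989117] [[ 0.012  0.003  1.   ]
 [-1.     0.004  0.012]
 [-0.004 -1.     0.003]]
[279.31099404 251.18772685]
[279.30817098 297.98890623]
```

View pics/wrist2z.png

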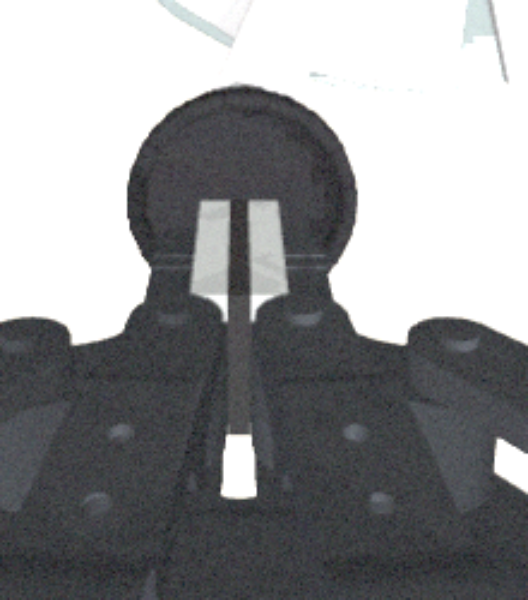

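View pics/scene2z.png

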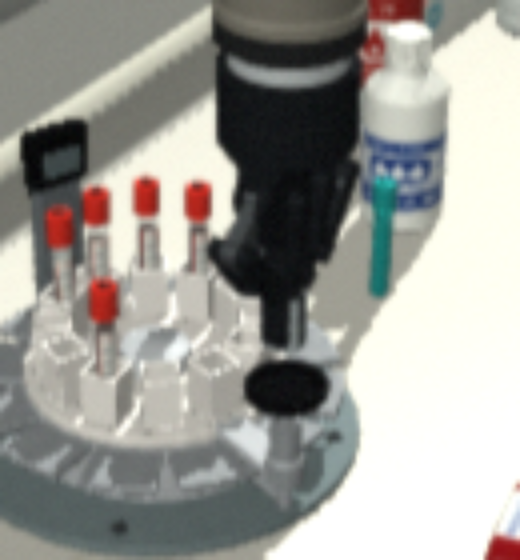

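Call:
{"fn": "step_arm", "kwargs": {"xyz": [[0, 0.045, 0], [0, 0.08, 0], [0, 0.095, 0], [0, 0.105, 0], [0, 0.115, 0], [0, 0.125, 0], [0, 0.133, 0], [0, 0.133, 0]], "rotation": [[0, 0, 0], [0, 0, 0], [0, 0, 0], [0, 0, 0], [0, 0, 0], [0, 0, 0], [0, 0, 0], [0, 0, 0]]}}

```text
clock: 4.18
tcp_pos: [0.5009, 0.035, 0.2694]
orientation: [-1.21, 1.199, -1.198]
contact_force: [-3.6, 1.4, 4.7]
grip_width: 0.0004
```

```bash
python3 - <<'E'
from dish import *
from bench import r
o=r.get_obs();A=R.from_rotvec(o["orientation"]).as_matrix();print(o["clock"],"tip",o["tcp_pos"]+A@[0,.173,0],o["contact_force"],o["moment"],A.round(3))
for n in ("wrist","scene"):
    f=r.grab_frame(n);f["obs"]=o;np.save(n+"3.npy",f,allow_pickle=True)
    b=(180,170,400,420) if n=="wrist" else (210,120,340,260)
    im=f["pixels"][b[1]:b[3],b[0]:b[2],::-1];cv2.imwrite("pics/%s3z.png"%n,cv2.resize(np.clip(im.astype(float)*2,0,255).astype(np.uint8),None,fx=2.4 if n=="wrist" else 4,fy=2.4 if n=="wrist" else 4))
E
```

```text
4.175 tip [0.50146896 0.03567237 0.09639971] [-3.59614873  1.37074485  4.72856653] [ 0.28051037  0.96379848 -0.01368611] [[ 0.013  0.003  1.   ]
 [-1.     0.004  0.013]
 [-0.004 -1.     0.003]]
```

View pics/wrist3z.png

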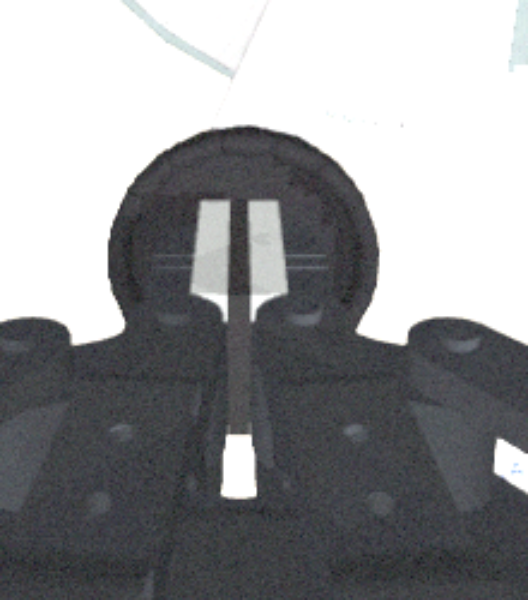

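View pics/scene3z.png

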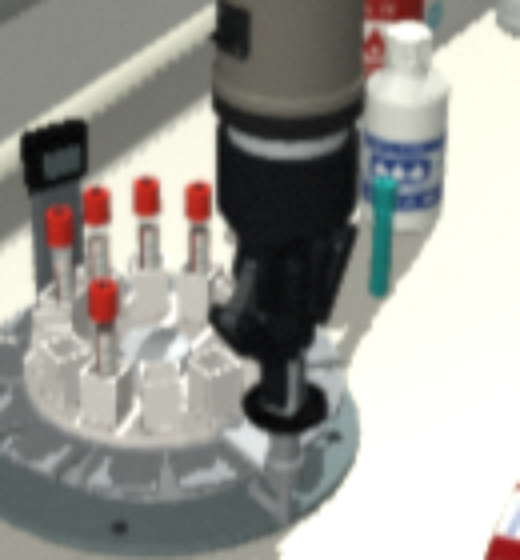

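```bash
python3 - <<'E'
import numpy as np
v=.135*np.array([-np.cos(.408),np.sin(.408)])
for d in (2,4,6,8,10,12,14,16,18,20,22,24,26,28,30):
    a=np.radians(d);c,s=np.cos(a),np.sin(a);w=np.array([[c,-s],[s,c]])@v-v
    print(d,"tool x %.3f z %.3f"%((w@[.013,-1])/.3,(w@[1,.013])/.3))
E
```

```text
2 tool x 0.014 z -0.006
4 tool x 0.029 z -0.012
6 tool x 0.044 z -0.017
8 tool x 0.059 z -0.022
10 tool x 0.074 z -0.026
12 tool x 0.089 z -0.029
14 tool x 0.105 z -0.032
16 tool x 0.120 z -0.035
18 tool x 0.136 z -0.037
20 tool x 0.152 z -0.038
22 tool x 0.167 z -0.039
24 tool x 0.183 z -0.039
26 tool x 0.199 z -0.039
28 tool x 0.214 z -0.038
30 tool x 0.230 z -0.037
```

Call:
{"fn": "step_arm", "kwargs": {"xyz": [[0, 0.008, 0], [0, 0.008, 0], [0.014, 0.008, -0.006], [0.029, 0.008, -0.012], [0.044, 0.008, -0.017], [0.059, 0.008, -0.022], [0.074, 0.008, -0.026], [0.089, 0.008, -0.029], [0.105, 0.008, -0.032], [0.105, 0.008, -0.032]], "rotation": [[0, 0, 0], [0, 0, 0], [0, 0, 0], [0, 0, 0], [0, 0, 0], [0, 0, 0], [0, 0, 0], [0, 0, 0], [0, 0, 0], [0, 0, 0]]}}

```text
clock: 5.52
tcp_pos: [0.4928, 0.0028, 0.2677]
orientation: [-1.207, 1.197, -1.2]
contact_force: [-0.4, -0.5, 6.5]
grip_width: 0.0001
```

```bash
cat > look.py <<'E'
import sys
from dish import *
from bench import r
k=sys.argv[1]
o=r.get_obs();A=R.from_rotvec(o["orientation"]).as_matrix();tip=o["tcp_pos"]+A@[0,.173,0];print(o["clock"],"tip",tip,o["contact_force"],A.round(3).tolist())
ims=[]
for n in ("wrist","scene","top"):
    f=r.grab_frame(n);f["obs"]=o;np.save(n+k+".npy",f,allow_pickle=True)
    b={"wrist":(130,130,430,420),"scene":(190,140,340,270),"top":(225,110,345,275)}[n];s={"wrist":1.3,"scene":2.4,"top":3}[n]
    im=f["pixels"][b[1]:b[3],b[0]:b[2],::-1];im=cv2.resize(np.clip(im.astype(float)*1.5,0,255).astype(np.uint8),None,fx=s,fy=s,interpolation=cv2.INTER_CUBIC)
    ims.append(im)
h=max(i.shape[0] for i in ims)
o2=np.hstack([cv2.copyMakeBorder(i,0,h-i.shape[0],0,0,0) for i in ims]);
if o2.shape[1]>800:o2=cv2.resize(o2,None,fx=800/o2.shape[1],fy=800/o2.shape[1])
cv2.imwrite(f"pics/l{k}.png",o2)
# caps in top and scene -> table angle
from scipy.optimize import least_squares
for n,(x0,y0,x1,y1),z in (("top",(225,110,345,245),.144),("scene",(190,140,340,235),.138)):
    f=load(n+k+".npy");im=np.ascontiguousarray(f["pixels"][:,:,::-1]);hsv=cv2.cvtColor(im,cv2.COLOR_BGR2HSV)
    m=(((hsv[...,0]<8)|(hsv[...,0]>172))&(hsv[...,1]>90)&(hsv[...,2]>60)).astype(np.uint8)
    q,l,st,ce=cv2.connectedComponentsWithStats(m)
    C=np.array([.6212,-.0180]) if n=="top" else np.array([.6208,-.0127])
    for i in range(1,q):
        if st[i,4]>15 and x0<ce[i][0]<x1 and y0<ce[i][1]<y1:
            w=onplane(f,ce[i],z)[:2]-C;a=np.degrees(np.arctan2(w[1],w[0])+.408);print(n,"r %.1f mm, angle rel. reader %.1f"%(np.linalg.norm(w)*1e3,a),"area",st[i,4])
E
python3 look.py 4
```

```text
5.525 tip [0.49397656 0.00344714 0.09473877] [-0.38002078 -0.5296696   6.48760476] [[0.012, 0.007, 1.0], [-1.0, 0.004, 0.012], [-0.004, -1.0, 0.007]]
top r 63.0 mm, angle rel. reader 43.4 area 27
top r 62.7 mm, angle rel. reader 13.1 area 26
top r 62.6 mm, angle rel. reader -16.6 area 25
top r 63.4 mm, angle rel. reader -46.3 area 25
top r 62.5 mm, angle rel. reader 133.1 area 24
scene r 64.3 mm, angle rel. reader -16.6 area 60
scene r 62.7 mm, angle rel. reader -46.5 area 56
scene r 61.3 mm, angle rel. reader 27.8 area 136
scene r 64.0 mm, angle rel. reader 133.9 area 78
```

View pics/l4.png

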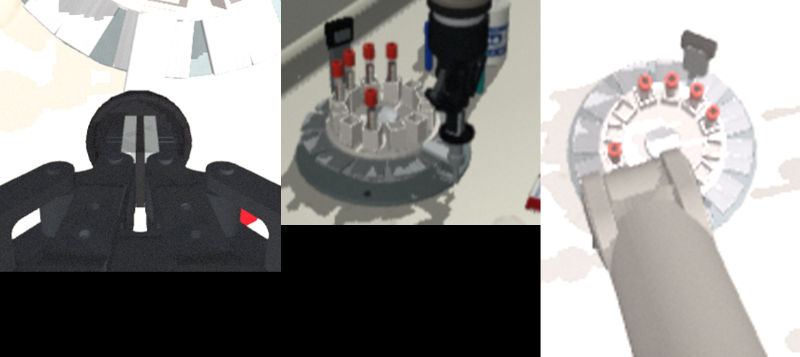

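Call:
{"fn": "step_arm", "kwargs": {"xyz": [[0.015, 0.002, -0.003], [0.031, 0.002, -0.005], [0.047, 0.002, -0.006], [0.062, 0.002, -0.007], [0.078, 0.002, -0.007], [0.094, 0.002, -0.007], [0.109, 0.002, -0.006], [0.122, 0.002, -0.005], [0.122, 0.002, -0.005]], "rotation": [[0, 0, 0], [0, 0, 0], [0, 0, 0], [0, 0, 0], [0, 0, 0], [0, 0, 0], [0, 0, 0], [0, 0, 0], [0, 0, 0]]}}

```text
clock: 6.8
tcp_pos: [0.4929, -0.0343, 0.2678]
orientation: [-1.205, 1.194, -1.203]
contact_force: [-0.2, -1.0, 5.9]
grip_width: 0.0002
```

```bash
python3 look.py 5
```

```text
6.8 tip [ 0.49467894 -0.03367894  0.09476034] [-0.15939266 -0.99399194  5.90042957] [[0.012, 0.01, 1.0], [-1.0, 0.003, 0.012], [-0.003, -1.0, 0.01]]
top r 63.1 mm, angle rel. reader 29.0 area 28
top r 64.2 mm, angle rel. reader -1.1 area 27
top r 62.8 mm, angle rel. reader 58.5 area 25
top r 63.2 mm, angle rel. reader -31.3 area 25
top r 62.5 mm, angle rel. reader 148.9 area 23
scene r 61.2 mm, angle rel. reader -30.5 area 57
scene r 63.4 mm, angle rel. reader -1.3 area 60
scene r 60.6 mm, angle rel. reader 46.0 area 120
scene r 64.1 mm, angle rel. reader 149.3 area 72
```

View pics/l5.png

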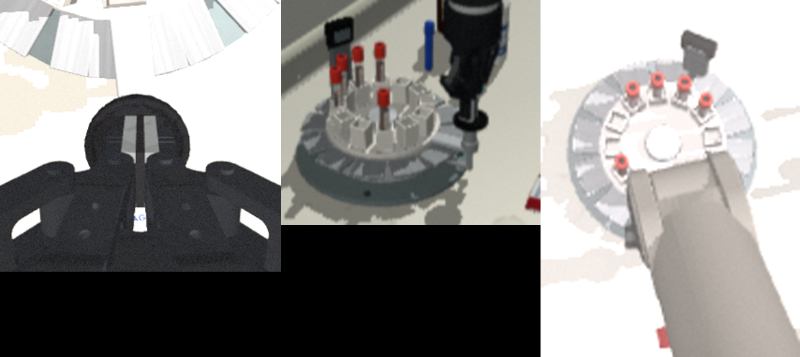

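Call:
{"fn": "step_arm", "kwargs": {"xyz": [[0.005, 0.001, 0.001], [0.01, 0.001, 0.001], [0.01, 0.001, 0.001], [0.01, -0.012, 0.001], [0.01, -0.025, 0.001], [0.01, -0.037, 0.001], [0.01, -0.037, 0.001]], "rotation": [[0, 0, 0], [0, 0, 0], [0, 0, 0], [0, 0, 0], [0, 0, 0], [0, 0, 0], [0, 0, 0]]}}

```text
clock: 7.82
tcp_pos: [0.4935, -0.0373, 0.2793]
orientation: [-1.204, 1.193, -1.203]
contact_force: [0.1, -0.9, 3.1]
grip_width: -0.0001
```

```bash
python3 look.py 6
```

```text
7.825 tip [ 0.49547482 -0.03667709  0.1062783 ] [ 0.07327041 -0.90225743  3.12223153] [[0.012, 0.012, 1.0], [-1.0, 0.003, 0.012], [-0.003, -1.0, 0.012]]
top r 62.7 mm, angle rel. reader 29.5 area 25
top r 63.2 mm, angle rel. reader 0.7 area 29
top r 62.9 mm, angle rel. reader 59.5 area 30
top r 62.3 mm, angle rel. reader -29.9 area 26
top r 62.2 mm, angle rel. reader 150.6 area 25
scene r 62.2 mm, angle rel. reader -29.6 area 64
scene r 64.1 mm, angle rel. reader -0.3 area 55
scene r 60.6 mm, angle rel. reader 46.7 area 129
scene r 63.8 mm, angle rel. reader 150.3 area 78
```

View pics/l6.png

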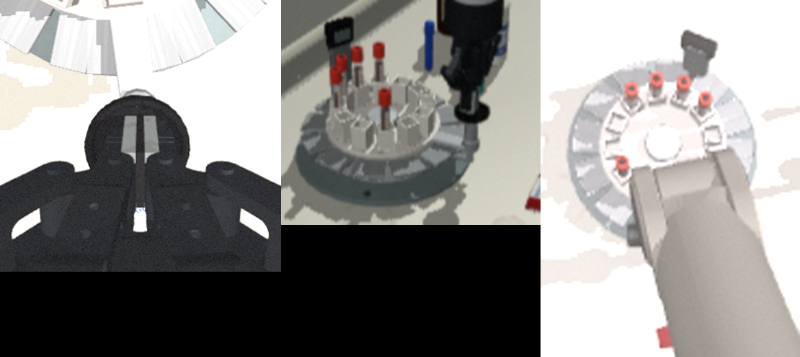

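Call:
{"fn": "step_arm", "kwargs": {"xyz": [[0, -0.02, 0], [0, -0.05, 0], [0, -0.12, 0], [0, -0.24, 0], [0, -0.35, 0], [0, -0.35, 0], [0, -0.35, 0]], "rotation": [[0, 0, 0], [0, 0, 0], [0, 0, 0], [0, 0, 0], [0, 0, 0], [0, 0, 0], [0, 0, 0]]}}

```text
clock: 8.85
tcp_pos: [0.4918, -0.0375, 0.3836]
orientation: [-1.205, 1.194, -1.203]
contact_force: [-0.1, 0.8, -0.8]
grip_width: -0.0001
```

```bash
python3 look.py 7; python3 - <<'E'
from dish import *
f=load("wrist7.npy");o=f["obs"]
print(dish(f,o,(200,140,360,252),.113,60))
E
```

```text
8.85 tip [ 0.49364225 -0.03692999  0.21064697] [-0.13542763  0.79693783 -0.82575423] [[0.012, 0.01, 1.0], [-1.0, 0.003, 0.012], [-0.003, -1.0, 0.011]]
top r 62.9 mm, angle rel. reader 29.6 area 28
top r 63.1 mm, angle rel. reader 0.6 area 28
top r 63.1 mm, angle rel. reader 59.6 area 29
top r 62.3 mm, angle rel. reader -29.9 area 26
top r 62.2 mm, angle rel. reader 151.1 area 28
scene r 62.2 mm, angle rel. reader -29.6 area 64
scene r 64.1 mm, angle rel. reader -0.3 area 55
scene r 60.3 mm, angle rel. reader 47.9 area 123
scene r 63.8 mm, angle rel. reader 150.1 area 76
(array([ 244,  184,   68,   66, 3520], dtype=int32), ((277.05767822265625, 216.68890380859375), (65.45741271972656, 66.64501190185547), 91.61902618408203), array([ 0.49209961, -0.03501131,  0.113     ]), (491.5174865722656, -34.96027374267578, 23.943967819213867))
```

View pics/l7.png

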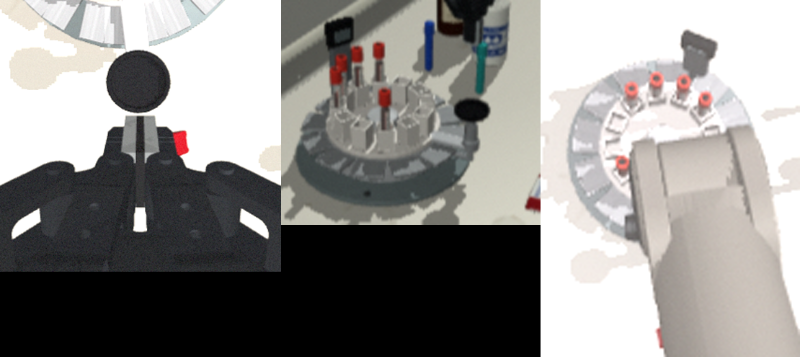

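```bash
python3 -c "
from bench import r
print(r.hand_in())"
```

```text
the job is handed in; nothing more can be done
None
```

I pressed the plunger with the closed fingertips to about 13 mm and carried the arm round 30° anticlockwise to the next notch. I then let the plunger out, lifted clear and handed in at about 9 s; no verdict was reported.

**Table angle:** The top-view cap angles gave about 30.2°. The dish centre moved 70.2 mm, where one notch is 69.9 mm.

**Plunger:** The dish rim measured 23.9 mm in radius at its "out" height, the same as before the move. That means the plunger is fully out.

**Tubes and surroundings:** All five caps were still upright in their cells. The contact force was about zero after lifting clear. I did not measure the four bystanders again at the end; the path kept clear of them, and the contact force read only about 1 N or less except while on the plunger.

**Disagreements:**
- The scene and top cameras put the carousel axis about 5 mm apart in y.
- The wrist and top cameras differed by about 3 mm in the dish position. I used the wrist value, and the fingertips went in centred.
- In the last scene views, two overlapping caps merged into one blob, so I ignored that single odd angle reading.

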